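# Shim the weighing slab

## Robot

A 6-joint arm with a two-finger parallel gripper is mounted at the origin on the work surface. World frame = base frame: x ahead of the robot, y to its left, z up, the work surface at z = 0. Lengths are in mm, angles in rad, forces in N, time in s.
With the tool pointing down it reaches from about 375 to 975 mm from the base axis. Payload 3.8 kg.
Tool frame: the origin (TCP) lies at the very end of the fingers, on their centre line; the grasp point (between the pads) lies 19 mm behind it; x points along the fingers, z is the direction in which the jaws open and shut, and the axes are right-handed (so a half turn about x gives the same grasp; the last joint's range is limited). The gripper opens to 88 mm and grips with 3 to 60 N. Pads are 18 mm wide; open, the fingers measure 123 mm over their backs; the gripper's body (75 mm by 187 mm) begins 45 mm behind the grasp point.
Start: joints at [-1.31, 0.264, 1.604, -0, 1.274, -0.037], TCP at [198.052, -645.286, 238.706] pointing down, gripper open.
Joint ranges: [-2.63, 2.63], [-0.94, 2.18], [0.31, 2.57], [-1.31, 4.45], [0, 2.66], [-2.55, 2.55]. Speed limits (rad/s): [2.57, 2.57, 3.14, 3.14, 3.14, 3.14].

## Interface

Orientations are given as a unit quaternion [x, y, z, w].
In Python, from plant import manip, optics, finder gives the robot as it stands.
- The arm moves only by the tool carry_out, never from a script. Its argument "plan" is a list that holds one entry, the list of rows, each a list of 5 numbers: the opening, from 0 (shut) to 1 (fully open), then the shift along the tool's x, y, z in m, then the turn about the tool's x in degrees. In form: [[[hand, dx, dy, dz, spin], ...]]. A call has 1 to 12 rows; each row shifts and turns the commanded pose from where the row before left it, along the tool's axes as they then stand; what a row does not reach is not made up. A row lasts 1/12 s, in which the tool goes at most 41.7 mm and 7.16 degrees, less where a joint would pass 70% of its speed; a pose out of reach is approached as far as the arm can. A call is refused whole if a number of a shift passes 0.0417 or a number of a turn 7.16, either way. A call with a gripper value outside its range is refused whole. The fingers move at their own pace and stop on an object; the grip force is fixed at half the most. Time passes only in rows, so rows that do not move let the fingers close. It gives the time, the measured TCP pose, the force and the opening at its end, in the units of the state.
- manip.get_obs(): the state, without advancing time (a new reading comes with each control period).
- optics.capture(name): name is "scene" or "top" or "wrist"; returns a dict with "pixels" (400x640x3 uint8, blue, green, red), "fx", "fy", "cx", "cy" (pixels), "cam_to_world" (4x4, takes a point from camera to world coordinates); the wrist camera has in their place "tool_from_camera" (4x4, takes a point from camera to tool coordinates, whose origin is the TCP and whose axes are the tool frame's). Camera axes: x right, y up, looking along -z (the intrinsics and any distortion apply to the point x, -y, -z); pixel columns grow to the right and rows downward; lengths in mm; the calibration is good to about 2 mm. A picture is of the moment at which its call begins: read the wrist's pose just before it. There is no depth.
- manip.finish_job(): hands the job in, once; it reports no verdict.
Trained networks look in a picture, given as the dict that the camera call returned (one of the last four; its "shot" number tells which), for a name from the list of things; names that differ only in an ending like _2 or _b are one class to them, and where a whole thing is asked for, a point or a joint stands for the part that bears it (a point fixed in the world has none). Each returns a list of dicts, best first, with "confidence" (0 to 1); they miss things now and then, are a little off and sometimes report something else, mostly with a low value. They report only what shows in the picture. A call takes as long as a camera call. They do not tell look-alikes from the thing itself.
- finder.recognise(picture, target): "centre" ([row, column] in pixels, amid what is visible of it).
- finder.cut_out(picture, target): "region" (400x640 bool, what is visible of it) and "centre" ([row, column] in pixels, amid what is visible of it).
The state is a dict: "time": time; "joint_positions": joint angles; "qd": joint speeds; "tau": joint torques, N m; "ee_pos": TCP position; "orientation": TCP orientation; "force": force on the tool from outside, world axes, zero at the start; "torque": the same for the moment, N m; "gripper_width": finger opening in mm.
Only numpy, scipy, OpenCV 4.12 (cv2) and the standard library are available. Lean on these libraries where they do the work, as an engineer would, in place of code of your own. Each camera call takes 0.05 s, during which the arm holds its last target. There are 200 camera calls.

## Task

The stone slab under the laboratory balance sags at its front edge: pick up the orange wedge, set it flat on the bench with its thin end square under the yellow mark on that edge, and push it in until it jams tight, so that a firm push of about 14 N no longer moves it. Do not drive it harder than that, do not lean on the slab, leave the jar, the beaker and the carton alone, and let go of the wedge.

Things in the scene. Friction and masses are not known exactly. Their poses are not given: they have to be found in the camera images.
- stand: the fixed weighing stand: a pale stone slab 300 mm wide (y), 270 mm deep (x), 25 mm thick, carrying a white balance 50 mm tall that begins 110 mm behind the slab's front edge. Origin on the bench exactly below the middle of the front edge, where the slab wears a yellow mark 40 mm wide. +x points level in under the slab, square to the front edge; y runs along the edge; z up.
- mark (a point): same point as the stand's origin: on the bench below the middle of the yellow mark. Above it the slab's underside stands 13 to 23 mm over the bench (differs each time, not measured), its top 38 to 49 mm. Under the slab all is free for 115 mm in from the edge. The slab is springy: this edge rises about 0.7 mm for each 10 N that the wedge presses up.
- wedge: the loose orange plastic wedge, 150 mm long, 40 mm wide, about 120 g. Origin at the middle of its flat underside, +x to the thin end, 75 mm ahead. Its top rises from 6 mm at the thin end to 28 mm over 120 mm; the last 30 mm are a grip block 40 mm wide, 34 mm high, ending 75 mm behind the origin.
- wedge_grip (a point): centre of the wedge's grip block: 60 mm behind the wedge's origin, 17 mm above its underside. Friction of the wedge on bench and slab is 0.5 to 0.7, so it stays once jammed; pushing it along then takes about 1.1 to 1.5 times the force with which it presses on the slab.
- wedge_tip (a point): foot of the wedge's thin end, at the middle of its width, 75 mm ahead of its origin, on its underside
- amber_jar_mid (a point): middle of a brown glass jar, 60 mm across, 80 mm tall; to be left alone
- beaker_mid (a point): middle of a clear beaker beside the slab, 56 mm across, 65 mm tall; to be left alone
- carton_mid (a point): middle of a cardboard carton 90 x 120 x 70 mm; to be left alone
Not all that is in view belongs to the job. There is more than one size of the wedge; the job needs the smallest.

How it is judged (in metres and radians):
On the way, in this order (a step that is already met when the one before it is completed fails the run):
1. the wedge's thin end is under the slab's edge at the yellow mark (x of wedge_tip in the frame of stand above 0.005 m and z of wedge_tip in the frame of stand below 0.01 m and y of wedge_tip in the frame of stand between -0.02 and 0.02 m), for 0.05 s.
2. the wedge is jammed tight, pressing on the slab (contact force between wedge and stand above 4 N), for 0.2 s.
At the end, for the whole second after the job is handed in: the wedge lies flat on the bench, at rest and released, thin end under the slab within 20 mm of the middle of the yellow mark and square to the edge within 0.2 rad, jammed so that it presses on the slab with 4 to 20 N (contact force between wedge and stand between 4 and 20 N and x of wedge_tip in the frame of stand above 0.02 m and y of wedge_tip in the frame of stand between -0.02 and 0.02 m and angle between the x axis of wedge and the x axis of stand, either way round below 0.2 rad and angle between wedge's own z axis and vertical below 0.06 rad and height (world z) of wedge below 0.004 m and linear speed of wedge below 0.01 m/s); the robot touches nothing.
It fails at once if the wedge is driven too hard: it presses on the slab with more than 20 N (contact force between wedge and stand above 20 N).
It fails at once if the robot leans on the slab with more than 6 N (contact force between any of the fingers, the arm and stand above 6 N).
It fails at once if the jar, the beaker or the carton is shifted by more than 20 mm (distance of any of amber_jar_mid, beaker_mid, carton_mid from where it was at the start of the episode above 0.02 m).
It also fails if it takes over 56 s, if anything falls off the work surface, if the arm or the gripper's body presses on something with over 40 N, if the wrist force passes 120 N, or if a joint passes its speed limit or range.

## Working session

There is one attempt and no reset: what is moved stays moved. The work goes in short steps, Python scripts to look and compute and a tool call to move; the robot and the scene stay as the last step left them, time stands still between calls to the robot, and variables do not carry over. Pictures are saved under pics/ and viewed, about 8 in all and at most 12, crops included, and the job is handed in when it is done.

Besides the shell and the picture viewer there is one more tool, called after "Call:" in YAML: its name, and indented under it one key for each argument. carry_out: Moves the arm, as the interface text tells. Its arguments: {"type":"object","properties":{"plan":{"type":"array"}},"required":["plan"]}

```bash
ls; mkdir -p pics; cat > h.py <<'E'
import sys; sys.path.insert(0,'.')
import numpy as np, cv2
from scipy.spatial.transform import Rotation as R
from plant import manip, optics, finder
def snap(name):
    o=manip.get_obs(); p=optics.capture(name)
    if 'cam_to_world' in p: T=np.array(p['cam_to_world'],float)
    else:
        W=np.eye(4); W[:3,:3]=R.from_quat(o['orientation']).as_matrix(); W[:3,3]=o['ee_pos']
        T=W@np.array(p['tool_from_camera'],float)
    p['T']=T; return p
def ray(p,rc,z=0.):
    r,c=rc; d=np.array([(c-p['cx'])/p['fx'],-(r-p['cy'])/p['fy'],-1.]); d=p['T'][:3,:3]@d; o=p['T'][:3,3]
    return o+d*(z-o[2])/d[2]
def proj(p,X):
    q=np.linalg.inv(p['T'])@np.append(X,1); return [p['cy']-p['fy']*q[1]/-q[2], p['cx']+p['fx']*q[0]/-q[2]]
E
python3 - <<'E'
from h import *
print(manip.get_obs())
for n in ['scene','top']:
    p=snap(n); cv2.imwrite(f'pics/{n}0.png',p['pixels']); print(n,[k for k in p if k not in('pixels',)],p['fx'],p['cx'],p['cy'],p['T'].round(3).tolist())
    for t in ['wedge','wedge_grip','stand','mark','amber_jar_mid','beaker_mid','carton_mid']:
        try: print(t,[(np.round(d['centre']).tolist(),round(d['confidence'],2),ray(p,d['centre']).round().tolist()[:2]) for d in finder.recognise(p,t)])
        except Exception as e: print(t,e)
E
```

```text
pics
{'time': 0.0, 'joint_positions': array([-1.30987565e+00,  2.64735391e-01,  1.60537411e+00,  2.35206343e-05,
        1.27367846e+00, -3.68977832e-02]), 'qd': array([-7.93480853e-04, -9.14249968e-05,  1.10852867e-03,  9.08260181e-04,
       -5.46453334e-04, -3.30816468e-05]), 'tau': array([-7.86472883e-04, -5.02114713e+01, -3.56875348e+01,  7.24162208e-02,
        2.94934865e-02, -1.74903867e-04]), 'ee_pos': array([ 197.89349425, -644.60053936,  237.39989993]), 'orientation': array([ 0.42077895,  0.56924649, -0.41979844,  0.56804294]), 'force': array([ 0.82149021, -0.16377928,  1.08136003]), 'torque': array([ 0.01888994,  0.0102156 , -0.00942895]), 'gripper_width': 87.62425837727108}
scene ['fx', 'fy', 'cx', 'cy', 'cam_to_world', 'shot', 'T'] 480.67448879431623 327.49902578806194 200.89543491284257 [[-0.719, -0.484, 0.498, 1159.371], [0.694, -0.522, 0.496, 861.878], [0.02, 0.703, 0.711, 925.451], [0.0, 0.0, 0.0, 1.0]]
wedge [([185.0, 393.0], 0.91, [332.0, 297.0]), ([194.0, 311.0], 0.65, [524.0, 166.0]), ([281.0, 486.0], 0.62, [420.0, 659.0])]
wedge_grip [([282.0, 489.0], 0.97, [42
[... 435 characters left out ...]
'shot', 'T'] 362.5491343522108 319.0663734895928 194.05972901376538 [[0.003, 0.977, -0.214, 307.172], [-1.0, 0.004, 0.002, 238.005], [0.002, 0.214, 0.977, 1105.048], [0.0, 0.0, 0.0, 1.0]]
wedge [([230.0, 173.0], 0.65, [435.0, 682.0]), ([196.0, 342.0], 0.58, [544.0, 165.0]), ([259.0, 301.0], 0.57, [349.0, 288.0])]
wedge_grip [([196.0, 343.0], 0.83, [545.0, 162.0]), ([259.0, 304.0], 0.74, [350.0, 280.0]), ([234.0, 176.0], 0.57, [424.0, 672.0])]
stand [([149.0, 424.0], 0.7, [698.0, -102.0]), ([199.0, 498.0], 0.6, [535.0, -322.0])]
mark [([201.0, 501.0], 0.84, [531.0, -330.0])]
amber_jar_mid []
beaker_mid [([146.0, 422.0], 0.62, [708.0, -95.0])]
carton_mid [([197.0, 254.0], 0.7, [540.0, 438.0])]
```

View pics/top0.png

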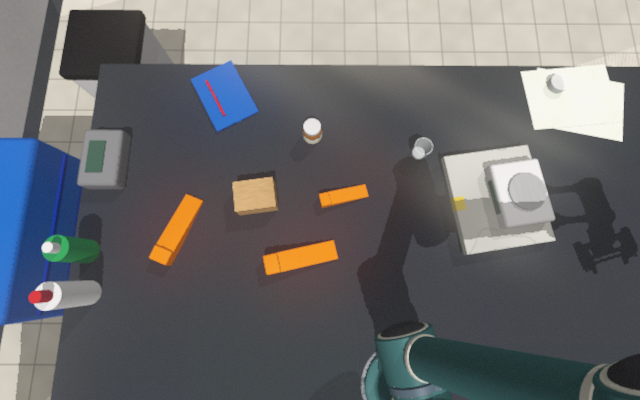

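View pics/scene0.png

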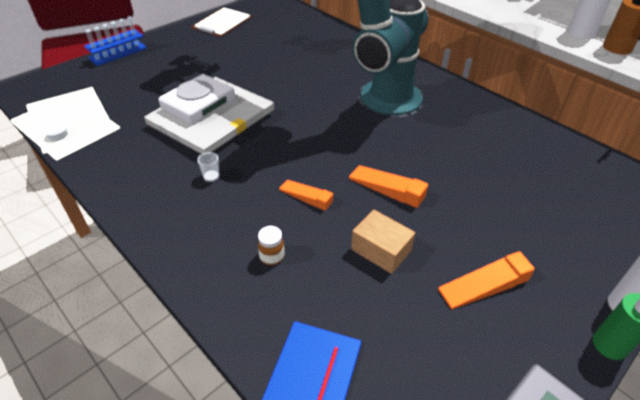

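Three orange wedges (top view, row/col): A (196,342), B (258,301), C (230,176). A is clearly the shortest, with its grip block at the left end (~col 323) and thin end right. The slab's front edge faces left, running (157,442)–(252,464), with the yellow mark at (203,459). I'll measure and check with one crop.

```bash
python3 - <<'E'
from h import *
p=snap('top'); q=snap('scene')
for n,c in (('top',p),('scene',q)):
    hsv=cv2.cvtColor(c['pixels'],cv2.COLOR_BGR2HSV)
    m=cv2.inRange(hsv,(5,170,100),(17,255,255))
    k,l,s,ce=cv2.connectedComponentsWithStats(m)
    for i in range(1,k):
        if s[i,4]<150: continue
        rc=cv2.minAreaRect(np.argwhere(l==i).astype(np.float32)); b=cv2.boxPoints(rc)
        X=np.array([ray(c,v,12)[:2] for v in b]); print(n,'orange',b.round(1).tolist(),X.round().tolist(),'sides',np.linalg.norm(X[0]-X[1]).round(),np.linalg.norm(X[1]-X[2]).round())
    m=cv2.inRange(hsv,(20,110,100),(34,255,255)); k,l,s,ce=cv2.connectedComponentsWithStats(m)
    for i in range(1,k):
        if 15<s[i,4]<400:
            rc=cv2.minAreaRect(np.argwhere(l==i).astype(np.float32)); print(n,'yellow',s[i].tolist(),ce[i].round(1),ray(c,ce[i][::-1],43).round(),[ray(c,v,43)[:2].round().tolist() for v in cv2.boxPoints(rc)])
def sub(im,r0,r1,c0,c1,s): return cv2.resize(im[r0:r1,c0:c1],None,fx=s,fy=s,interpolation=cv2.INTER_CUBIC)
a=sub(p['pixels'],130,270,300,570,2.9); b=sub(q['pixels'],65,215,130,350,3)[:, :783]
b=cv2.resize(sub(q['pixels'],70,215,135,345,1.9),(399,276)); 
out=np.zeros((600,783,3),np.uint8); a=cv2.resize(a,(620,322)); out[:322,:620]=a; out[323:323+276,:399]=b; cv2.imwrite('pics/crop1.png',out)
E
```

```text
top orange [[182.60000610351562, 365.1000061035156], [193.10000610351562, 317.8999938964844], [207.39999389648438, 321.1000061035156], [196.89999389648438, 368.29998779296875]] [[584.0, 93.0], [550.0, 240.0], [505.0, 230.0], [539.0, 84.0]] sides 151.0 46.0
top orange [[190.1999969482422, 183.89999389648438], [257.29998779296875, 147.8000030517578], [268.5, 168.60000610351562], [201.39999389648438, 204.6999969482422]] [[558.0, 654.0], [353.0, 744.0], [321.0, 679.0], [523.0, 587.0]] sides 224.0 72.0
top orange [[238.8000030517578, 333.29998779296875], [255.1999969482422, 261.3999938964844], [275.1000061035156, 265.8999938964844], [258.79998779296875, 337.8999938964844]] [[410.0, 193.0], [360.0, 407.0], [302.0, 392.0], [351.0, 180.0]] sides 220.0 60.0
top yellow [453, 197, 13, 13, 123] [459.1 202.9] [ 515. -182.   43.] [[537.0, -194.0], [530.0, -164.0], [493.0, -170.0], [500.0, -199.0]]
scene orange [[155.6999969482422, 356.79998779296875], [180.89999389648438, 347.1000061035156], [208.6999969482422, 419.3999938964844], [183.5, 429.0]] [[326.0, 149.0], [425.0, 206.0], [361.0, 411.0], [264.0, 369.0]] sides 114.0 215.0
scene orange [[173.6999969482422, 285.29998779296875], [191.5, 278.20001220703125], [211.10000610351562, 327.29998779296875], [193.39999389648438, 334.3999938964844]] [[532.0, 67.0], [593.0, 108.0], [546.0, 252.0], [486.0, 217.0]] sides 74.0 151.0
scene orange [[247.60000610351562, 524.2000122070312], [287.1000061035156, 437.20001220703125], [315.1000061035156, 450.0], [275.6000061035156, 536.9000244140625]] [[276.0, 671.0], [528.0, 594.0], [567.0, 658.0], [331.0, 736.0]] sides 263.0 74.0
scene yellow [231, 119, 16, 15, 136] [239.1 124.7] [ 512. -171.   43.] [[480.0, -203.0], [524.0, -198.0], [542.0, -141.0], [499.0, -145.0]]
```

View pics/crop1.png

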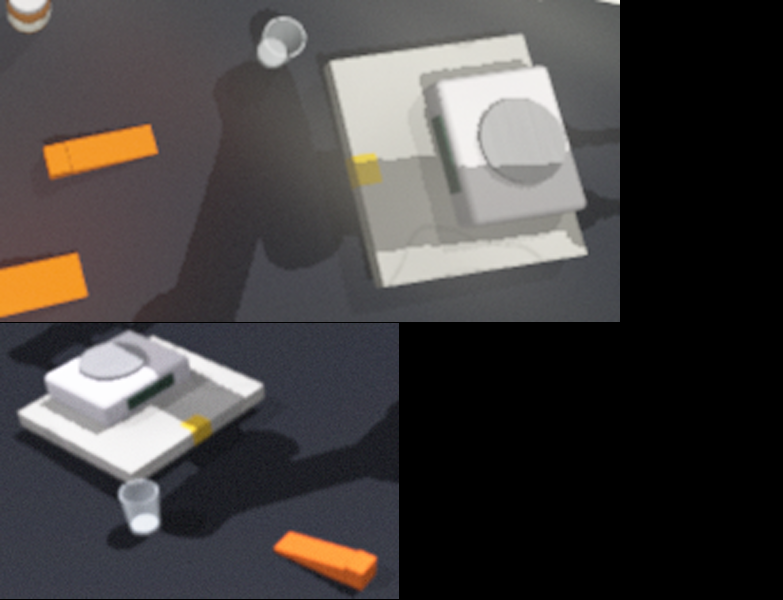

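The crop confirms it. A is 151×46 mm by measurement (the others ~220 mm), grip block at its left (+y) end, thin end towards the slab. The beaker stands beside the slab's far front corner. Now the edge line and the move numbers.

```bash
cat >> h.py <<'E'
def move(X,axis=None,Z=None):
    """shift (mm, tool axes) to world TCP X; spin (deg) to bring tool z perpendicular to horizontal direction axis"""
    o=manip.get_obs(); M=R.from_quat(o['orientation']).as_matrix()
    print('pos',o['ee_pos'].round(1),'axes x',M[:,0].round(3),'y',M[:,1].round(3),'z',M[:,2].round(3),'F',o['force'].round(1),'w',round(o['gripper_width'],1),'t',round(o['time'],2))
    s=0
    if axis is not None:
        a=np.append(np.array(axis,float)[:2]/np.linalg.norm(axis[:2]),0); y=M.T@a
        s=np.degrees(np.arctan2(y[2],y[1])); s=(s+90)%180-90
    print('shift now',(M.T@(np.array(X)-o['ee_pos'])).round(1),'spin',round(s,2)); return s
E
python3 - <<'E'
from h import *
p=snap('top'); g=cv2.cvtColor(p['pixels'],cv2.COLOR_BGR2GRAY).astype(float)
pts=[]
for r in range(164,248):
    row=g[r,430:475]; d=np.diff(cv2.GaussianBlur(row[None],(5,1),0)[0])
    i=int(d.argmax()); pts.append((r,430+i+.5))
pts=np.array(pts,np.float32); vx,vy,x0,y0=cv2.fitLine(pts,cv2.DIST_HUBER,0,.5,.01).ravel(); print('res',np.abs((pts[:,0]-x0)*vy-(pts[:,1]-y0)*vx).mean())
for z in (25,40):
    A=ray(p,(160,y0+(160-x0)*vy/vx),z); B=ray(p,(250,y0+(250-x0)*vy/vx),z); e=(A-B)/np.linalg.norm(A-B); print(z,A.round(1),B.round(1),'edge dir',e.round(3),'inward',(e[1].round(3),-e[0].round(3)))
s=move([531,220,150],[34,-147]); print(s)
E
```

```text
res 0.31668743
25 [ 654.5 -153.4   25. ] [ 376.8 -197.1   25. ] edge dir [0.988 0.156 0.   ] inward (np.float64(0.156), np.float64(-0.988))
40 [ 649.7 -147.9   40. ] [ 375.9 -191.1   40. ] edge dir [0.988 0.156 0.   ] inward (np.float64(0.156), np.float64(-0.988))
pos [ 198.  -645.3  238.7] axes x [ 0. -0. -1.] y [ 0.956  0.293 -0.   ] z [ 0.293 -0.956  0.   ] F [ 0.8  0.6 -0.5] w 88.4 t 0.95
shift now [  88.7  572.2 -729.5] spin -85.96
-85.96105874426979
```

Call:
carry_out:
  plan:
    - [[1, 0, 0.0238, -0.0304, 0], [1, 0, 0.0238, -0.0304, 0], [1, 0, 0.0238, -0.0304, 0], [1, 0, 0.0238, -0.0304, 0], [1, 0, 0.0238, -0.0304, 0], [1, 0, 0.0238, -0.0304, 0], [1, 0, 0.0238, -0.0304, 0], [1, 0, 0.0238, -0.0304, 0], [1, 0, 0.0238, -0.0304, 0], [1, 0, 0.0238, -0.0304, 0], [1, 0, 0.0238, -0.0304, 0], [1, 0, 0.0238, -0.0304, 0]]

```text
time: 1.95
ee_pos: [364.3, -211.1, 239.1]
orientation: [0.421, 0.568, -0.42, 0.569]
force: [1.0, 0.8, -0.6]
gripper_width: 87.9
```

Call:
carry_out:
  plan:
    - [[1, 0, 0.0238, -0.0304, 0], [1, 0, 0.0238, -0.0304, 0], [1, 0, 0.0238, -0.0304, 0], [1, 0, 0.0238, -0.0304, 0], [1, 0, 0.0238, -0.0304, 0], [1, 0, 0.0238, -0.0304, 0], [1, 0, 0.0238, -0.0304, 0], [1, 0, 0.0238, -0.0304, 0], [1, 0, 0.0238, -0.0304, 0], [1, 0, 0.0238, -0.0304, 0], [1, 0, 0.0238, -0.0304, 0], [1, 0, 0.0238, -0.0304, 0]]

```text
time: 2.95
ee_pos: [530.4, 221.9, 238.9]
orientation: [0.42, 0.569, -0.42, 0.569]
force: [0.2, 0.0, 0.1]
gripper_width: 88.3
```

Call:
carry_out:
  plan:
    - [[1, 0, 0, 0, -7.16], [1, 0, 0, 0, -7.16], [1, 0, 0, 0, -7.16], [1, 0, 0, 0, -7.16], [1, 0, 0, 0, -7.16], [1, 0, 0, 0, -7.16], [1, 0, 0, 0, -7.16], [1, 0, 0, 0, -7.16], [1, 0, 0, 0, -7.16], [1, 0, 0, 0, -7.16], [1, 0, 0, 0, -7.16], [1, 0, 0, 0, -7.16]]

```text
time: 3.95
ee_pos: [530.1, 219.8, 238.8]
orientation: [-0.082, 0.702, 0.082, 0.702]
force: [-0.6, 0.6, -0.7]
gripper_width: 88.2
```

```bash
python3 - <<'E'
from h import *
move([531,220,150],[34,-147]); print(manip.get_obs()['joint_positions'].round(2))
p=snap('wrist'); cv2.imwrite('pics/w1.png',p['pixels']); print(np.round(p['tool_from_camera'],3).tolist())
hsv=cv2.cvtColor(p['pixels'],cv2.COLOR_BGR2HSV); m=cv2.inRange(hsv,(5,170,80),(17,255,255)); k,l,s,ce=cv2.connectedComponentsWithStats(m)
for i in range(1,k):
    if s[i,4]>300: print(s[i],ray(p,ce[i][::-1],15).round())
E
```

```text
pos [530.1 219.8 238.8] axes x [ 0.  0. -1.] y [-0.231  0.973  0.   ] z [0.973 0.231 0.   ] F [-0.6  0.6 -0.7] w 88.2 t 3.95
shift now [88.8 -0.   0.9] spin 0.31
[ 0.35  0.07  1.82 -0.    1.24  0.12]
[[-0.0, 0.307, -0.952, -145.662], [0.0, 0.952, 0.307, 78.859], [1.0, -0.0, -0.0, -0.289], [0.0, 0.0, 0.0, 1.0]]
[ 161    0   58  167 3074] [379. 249.  15.]
[ 303  155   37  114 1945] [548. 142.  15.]
[491 158  53  53 884] [745. 258.  15.]
```

View pics/w1.png

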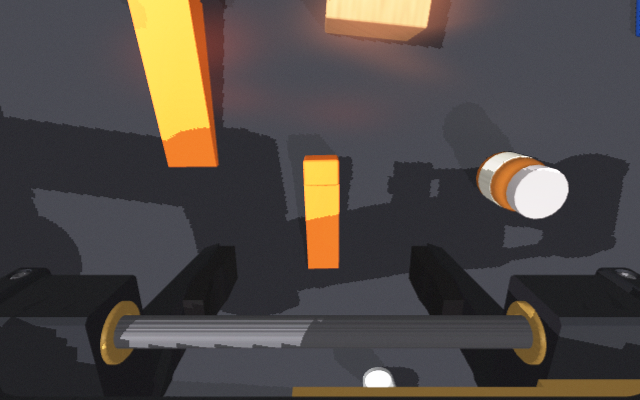

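Wrist view: small wedge at rows 155–268, cols 303–340, block at the top (rows 158–185), with the jar at (190,535) well clear of the jaws. Now I refine the grasp point from this view.

```bash
python3 - <<'E'
from h import *
p=snap('wrist')
hsv=cv2.cvtColor(p['pixels'],cv2.COLOR_BGR2HSV); m=cv2.inRange(hsv,(3,150,60),(22,255,255))
m=m[130:275,295:350]; rr=np.argwhere(m>0)+[130,295]
for r in (162,175,184,190,200,215,230,245,260,265):
    c=rr[rr[:,0]==r][:,1]; print(r,c.min(),c.max())
print('rows',rr[:,0].min(),rr[:,0].max())
print('blk front top',ray(p,(185,322),34).round(1),'blk back top',ray(p,(160,322),34).round(1),'tip',ray(p,(268,323),2).round(1),'tiptop',ray(p,(266,323),6).round(1))
o=manip.get_obs()
for c,z in ((304,34),(339.5,34)): print('block side',ray(p,(172,c),z).round(1))
for c,z in ((307.5,6),(339.5,6)): print('tip side',ray(p,(266,c),z).round(1))
E
```

```text
162 303 339
175 303 339
184 304 339
190 304 339
200 304 339
215 305 338
230 306 338
245 306 338
260 307 338
265 307 338
rows 155 268
blk front top [532.6 204.4  34. ] blk back top [525.9 232.   34. ] tip [562.9  84.8   2. ] tiptop [561.6  89.9   6. ]
block side [509.6 214.2  34. ]
block side [547.9 223.5  34. ]
tip side [541.8  85.1   6. ]
tip side [582.8  95.1   6. ]
```

Call:
carry_out:
  plan:
    - [[1, 0.035, -0.0015, -0.0015, 0], [1, 0.035, 0, 0, 0], [1, 0.035, 0, 0, 0], [1, 0.035, 0, 0, 0], [1, 0.03, 0, 0, 0], [1, 0.025, 0, 0, 0], [1, 0.02, 0, 0, 0], [1, 0.012, 0, 0, 0], [1, 0.004, 0, 0, 0], [1, 0, 0, 0, 0]]

```text
time: 4.88
ee_pos: [528.4, 217.8, 7.0]
orientation: [-0.08, 0.703, 0.079, 0.702]
force: [-1.1, -0.7, 0.1]
gripper_width: 88.0
```

Call:
carry_out:
  plan:
    - [[0, 0, 0, 0, 0], [0, 0, 0, 0, 0], [0, 0, 0, 0, 0], [0, 0, 0, 0, 0], [0, 0, 0, 0, 0], [0, 0, 0, 0, 0], [0, 0, 0, 0, 0], [0, 0, 0, 0, 0]]

```text
time: 5.55
ee_pos: [528.9, 218.0, 7.9]
orientation: [-0.08, 0.703, 0.08, 0.703]
force: [0.2, -0.3, 1.0]
gripper_width: 39.5
```

```bash
python3 - <<'E'
from h import *
move([485.7,3.4,40],[0.156,-0.988])
E
```

```text
pos [528.9 218.    7.9] axes x [ 0.  0. -1.] y [-0.225  0.974  0.   ] z [0.974 0.225 0.   ] F [ 0.2 -0.3  1. ] w 39.5 t 5.55
shift now [ -32.1 -199.4  -90.3] spin 4.01
```

Call:
carry_out:
  plan:
    - [[0, -0.016, 0, 0, 0], [0, -0.016, 0, 0, 0], [0, 0, -0.025, -0.0113, 0], [0, 0, -0.025, -0.0113, 0], [0, 0, -0.025, -0.0113, 0], [0, 0, -0.025, -0.0113, 0], [0, 0, -0.025, -0.0113, 0], [0, 0, -0.025, -0.0113, 0], [0, 0, -0.025, -0.0113, 0], [0, 0, -0.0245, -0.0113, 0], [0, 0, 0, 0, 4.0], [0, 0, 0, 0, 0]]

```text
time: 6.55
ee_pos: [484.9, 2.0, 39.4]
orientation: [-0.054, 0.705, 0.054, 0.705]
force: [-0.3, 0.4, -1.4]
gripper_width: 40.1
```

```bash
python3 - <<'E'
from h import *
move([485.7,3.4,7.5],[0.156,-0.988])
p=snap('wrist'); q=snap('top'); s=snap('scene')
out=np.zeros((600,800,3),np.uint8)
out[:400,:640]=p['pixels']; 
a=cv2.resize(q['pixels'][150:250,360:560],(400,200)); b=cv2.resize(s['pixels'][80:180,150:350],(400,200)); out[400:,:400]=a; out[400:,400:]=b
cv2.imwrite('pics/w2.png',out)
for n,c in (('w',p),('t',q),('s',s)):
    hsv=cv2.cvtColor(c['pixels'],cv2.COLOR_BGR2HSV)
    m=cv2.inRange(hsv,(20,110,60),(34,255,255)); k,l,st,ce=cv2.connectedComponentsWithStats(m)
    for i in range(1,k):
        if st[i,4]>40: print(n,st[i],ce[i].round(1),ray(c,ce[i][::-1],42).round(1))
E
```

```text
pos [484.9   2.   39.4] axes x [-0.001  0.    -1.   ] y [-0.152  0.988  0.   ] z [ 0.988  0.152 -0.001] F [-0.3  0.4 -1.4] w 40.1 t 6.55
shift now [31.9  1.3  1. ] spin -0.26
w [ 277  258   91   57 4996] [322.9 286.1] [486.7 -10.9  42. ]
w [205 301  22  64 613] [213.6 333. ] [433.  -48.4  42. ]
w [420 301  22  63 598] [432.  332.8] [549.  -30.5  42. ]
w [ 181  379  375   18 4268] [390.4 389.6] [535.4 -72.6  42. ]
s [231 119  16  15 138] [239.4 125.4] [ 512.9 -168.1   42. ]
```

View pics/w2.png

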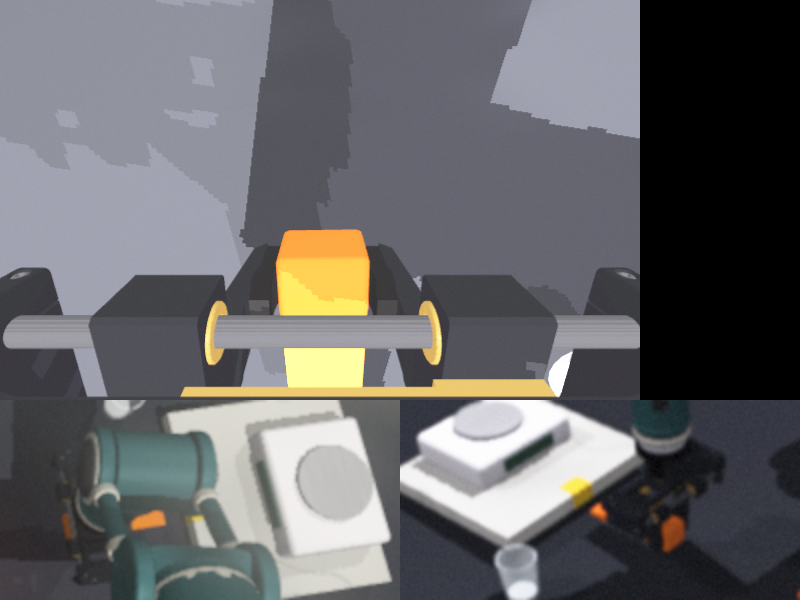

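The wedge is held level and square (bottom right: tip at ~(512,598), mark at ~(488,577)). The mark's sideways coordinate agrees to under 1 mm between the top and scene views. The tip is about 39 mm before the edge, so I lower it now and settle it on the bench.

Call:
carry_out:
  plan:
    - [[0, 0.012, 0, 0.001, -0.2], [0, 0.01, 0, 0, 0], [0, 0.005, 0, 0, 0], [0, 0.003, 0, 0, 0], [0, 0.001, 0, 0, 0], [0, 0, 0, 0, 0], [0.52, 0, 0, 0, 0], [0.52, 0, 0, 0, 0], [0.52, 0, 0, 0, 0], [0, 0, 0, 0, 0], [0, 0, 0, 0, 0], [0, 0, 0, 0, 0]]

```text
time: 7.7
ee_pos: [487.1, 3.4, 9.2]
orientation: [-0.057, 0.704, 0.057, 0.705]
force: [0.9, 0.2, 1.7]
gripper_width: 39.7
```

```bash
python3 - <<'E'
from h import *
move([513+.156*-135,-169.5+.988*135,7.5],[0.156,-0.988])
E
```

```text
pos [487.1   3.4   9.2] axes x [ 0.001 -0.    -1.   ] y [-0.159  0.987 -0.   ] z [0.987 0.159 0.001] F [0.9 0.2 1.7] w 39.7 t 7.7
shift now [  1.7 -39.7  -1.5] spin 0.2
```

Call:
carry_out:
  plan:
    - [[0, 0, -0.008, 0, 0], [0, 0, -0.008, 0, 0], [0, 0, -0.008, 0, 0], [0, 0, -0.008, 0, 0], [0, 0, -0.008, 0, 0], [0, 0, -0.008, 0, 0], [0, 0, -0.006, 0, 0], [0, 0, -0.005, 0, 0], [0, 0, -0.004, 0, 0], [0, 0, -0.003, 0, 0], [0, 0, 0, 0, 0]]

```text
time: 8.62
ee_pos: [497.7, -63.0, 9.1]
orientation: [-0.056, 0.705, 0.056, 0.705]
force: [-0.6, 1.7, 5.2]
gripper_width: 39.6
```

```bash
python3 - <<'E'
from h import *
move([513+.156*-135,-169.5+.988*135,7.5],[0.156,-0.988])
s=snap('scene'); q=snap('top')
out=np.zeros((600,800,3),np.uint8)
out[:300]=cv2.resize(s['pixels'][95:170,170:370],(800,300),interpolation=cv2.INTER_CUBIC); out[300:]=cv2.resize(q['pixels'][165:240,380:580],(800,300),interpolation=cv2.INTER_CUBIC); cv2.imwrite('pics/s3.png',out)
E
```

```text
pos [497.7 -63.    9.1] axes x [ 0.001 -0.    -1.   ] y [-0.158  0.987 -0.   ] z [0.987 0.158 0.001] F [-0.6  1.7  5.2] w 39.6 t 8.62
shift now [ 1.6 27.4 -1.4] spin 0.14
```

View pics/s3.png

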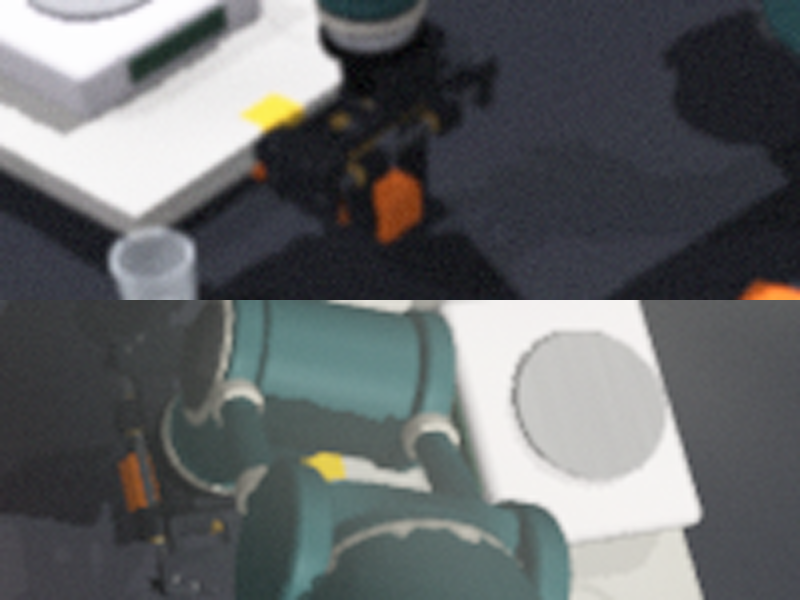

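Tip ~27 mm in and under the mark, wedge square to it. The tool feels 5 N upward (pressing on the bench), so I re-grip to relieve that before jamming.

Call:
carry_out:
  plan:
    - [[0.52, 0, 0, 0, 0], [0.52, 0, 0, 0, 0], [0.52, -0.001, 0, 0, 0], [0.52, 0, 0, 0, 0]]

```text
time: 9.05
ee_pos: [496.8, -62.1, 9.5]
orientation: [-0.057, 0.705, 0.056, 0.705]
force: [0.8, -0.8, 0.4]
gripper_width: 45.9
```

Call:
carry_out:
  plan:
    - [[0, 0, 0, 0, 0], [0, 0, 0, 0, 0], [0, 0, 0, 0, 0], [0, 0, 0, 0, 0]]

```text
time: 9.38
ee_pos: [497.0, -61.7, 9.5]
orientation: [-0.057, 0.705, 0.057, 0.705]
force: [0.3, -0.3, -1.4]
gripper_width: 39.7
```

Call:
carry_out:
  plan:
    - [[0, 0, -0.003, 0, 0], [0, 0, -0.003, 0, 0], [0, 0, 0, 0, 0]]

```text
time: 9.63
ee_pos: [498.3, -68.1, 9.7]
orientation: [-0.057, 0.705, 0.056, 0.705]
force: [-0.3, -0.7, -1.2]
gripper_width: 39.7
```

Call:
carry_out:
  plan:
    - [[0, 0, -0.002, 0, 0], [0, 0, -0.002, 0, 0], [0, 0, 0, 0, 0], [0, 0, 0, 0, 0]]

```text
time: 9.97
ee_pos: [498.7, -71.8, 9.7]
orientation: [-0.056, 0.705, 0.056, 0.705]
force: [1.1, -0.9, -1.3]
gripper_width: 39.5
```

Call:
carry_out:
  plan:
    - [[0, 0, -0.002, 0, 0], [0, 0, -0.002, 0, 0], [0, 0, 0, 0, 0], [0, 0, 0, 0, 0]]

```text
time: 10.3
ee_pos: [499.4, -75.6, 9.7]
orientation: [-0.057, 0.705, 0.057, 0.705]
force: [0.4, -0.3, -0.5]
gripper_width: 39.4
```

Call:
carry_out:
  plan:
    - [[0, 0, -0.002, 0, 0], [0, 0, -0.002, 0, 0], [0, 0, 0, 0, 0], [0, 0, 0, 0, 0]]

```text
time: 10.63
ee_pos: [500.1, -79.6, 9.7]
orientation: [-0.057, 0.705, 0.057, 0.705]
force: [-0.2, -0.2, -1.2]
gripper_width: 39.7
```

Call:
carry_out:
  plan:
    - [[0, 0, -0.002, 0, 0], [0, 0, -0.002, 0, 0], [0, 0, 0, 0, 0], [0, 0, 0, 0, 0]]

```text
time: 10.97
ee_pos: [500.7, -83.6, 9.7]
orientation: [-0.056, 0.705, 0.057, 0.705]
force: [0.1, -0.2, -1.5]
gripper_width: 39.9
```

Call:
carry_out:
  plan:
    - [[0, 0, -0.002, 0, 0], [0, 0, -0.002, 0, 0], [0, 0, 0, 0, 0], [0, 0, 0, 0, 0]]

```text
time: 11.3
ee_pos: [501.3, -87.5, 9.7]
orientation: [-0.057, 0.705, 0.057, 0.705]
force: [-0.2, 0.3, -1.6]
gripper_width: 39.7
```

Call:
carry_out:
  plan:
    - [[0, 0, -0.002, 0, 0], [0, 0, -0.002, 0, 0], [0, 0, 0, 0, 0], [0, 0, 0, 0, 0]]

```text
time: 11.63
ee_pos: [502.0, -91.5, 9.7]
orientation: [-0.057, 0.705, 0.057, 0.705]
force: [-0.1, -0.1, -1.8]
gripper_width: 39.8
```

Call:
carry_out:
  plan:
    - [[0, 0, -0.002, 0, 0], [0, 0, -0.002, 0, 0], [0, 0, 0, 0, 0], [0, 0, 0, 0, 0]]

```text
time: 11.97
ee_pos: [502.6, -95.4, 9.7]
orientation: [-0.057, 0.705, 0.057, 0.705]
force: [-0.6, -0.3, -1.9]
gripper_width: 39.9
```

Call:
carry_out:
  plan:
    - [[0, 0, -0.002, 0, 0], [0, 0, -0.002, 0, 0], [0, 0, 0, 0, 0], [0, 0, 0, 0, 0]]

```text
time: 12.3
ee_pos: [503.2, -99.4, 9.7]
orientation: [-0.057, 0.705, 0.057, 0.705]
force: [0.4, 0.6, -0.4]
gripper_width: 39.9
```

Call:
carry_out:
  plan:
    - [[0, 0, -0.002, 0, 0], [0, 0, -0.002, 0, 0], [0, 0, 0, 0, 0], [0, 0, 0, 0, 0]]

```text
time: 12.63
ee_pos: [503.9, -103.3, 9.7]
orientation: [-0.057, 0.705, 0.057, 0.705]
force: [-0.4, 0.4, -0.9]
gripper_width: 40.0
```

Call:
carry_out:
  plan:
    - [[0, 0, -0.002, 0, 0], [0, 0, -0.002, 0, 0], [0, 0, 0, 0, 0], [0, 0, 0, 0, 0]]

```text
time: 12.97
ee_pos: [504.5, -107.2, 9.7]
orientation: [-0.057, 0.705, 0.057, 0.705]
force: [0.4, 0.3, -1.1]
gripper_width: 40.3
```

Call:
carry_out:
  plan:
    - [[0, 0, -0.002, 0, 0], [0, 0, -0.002, 0, 0], [0, 0, 0, 0, 0], [0, 0, 0, 0, 0]]

```text
time: 13.3
ee_pos: [505.2, -111.2, 9.7]
orientation: [-0.057, 0.705, 0.057, 0.705]
force: [0.3, 0.4, -0.6]
gripper_width: 39.8
```

Call:
carry_out:
  plan:
    - [[0, 0, -0.002, 0, 0], [0, 0, -0.002, 0, 0], [0, 0, 0, 0, 0], [0, 0, 0, 0, 0]]

```text
time: 13.63
ee_pos: [505.6, -115.0, 9.5]
orientation: [-0.057, 0.705, 0.057, 0.705]
force: [-0.6, 0.5, -2.9]
gripper_width: 39.8
```

Fz shifts downward: the slab is beginning to touch. Finer steps now.

Call:
carry_out:
  plan:
    - [[0, 0, -0.001, 0, 0], [0, 0, -0.001, 0, 0], [0, 0, 0, 0, 0], [0, 0, 0, 0, 0]]

```text
time: 13.97
ee_pos: [505.6, -116.0, 9.5]
orientation: [-0.056, 0.705, 0.057, 0.705]
force: [-0.7, 5.2, -0.5]
gripper_width: 40.0
```

Call:
carry_out:
  plan:
    - [[0.52, 0, 0, 0, 0], [0.52, 0, 0, 0, 0], [0.52, 0, 0, 0, 0], [0, 0, 0, 0, 0], [0, 0, 0, 0, 0], [0, 0, 0, 0, 0], [0, 0, 0, 0, 0]]

```text
time: 14.55
ee_pos: [506.3, -117.3, 10.0]
orientation: [-0.057, 0.705, 0.056, 0.705]
force: [-0.7, -0.9, 2.1]
gripper_width: 39.6
```

Call:
carry_out:
  plan:
    - [[0, 0, -0.001, 0, 0], [0, 0, 0, 0, 0], [0, 0, 0, 0, 0]]

```text
time: 14.8
ee_pos: [506.3, -117.4, 10.0]
orientation: [-0.056, 0.705, 0.057, 0.705]
force: [-0.9, 4.7, 5.6]
gripper_width: 40.0
```

Call:
carry_out:
  plan:
    - [[0, 0, -0.001, 0, 0], [0, 0, 0, 0, 0], [0, 0, 0, 0, 0]]

```text
time: 15.05
ee_pos: [506.3, -117.5, 10.0]
orientation: [-0.056, 0.705, 0.057, 0.705]
force: [-1.7, 7.5, 6.5]
gripper_width: 39.8
```

Call:
carry_out:
  plan:
    - [[0, 0, -0.001, 0, 0], [0, 0, 0, 0, 0], [0, 0, 0, 0, 0]]

```text
time: 15.3
ee_pos: [506.3, -117.7, 10.0]
orientation: [-0.055, 0.705, 0.057, 0.705]
force: [-1.8, 11.0, 7.7]
gripper_width: 39.9
```

Fz shows a downward load on the wedge mixed in with the push. So I release, go over the block, and push cleanly from behind with shut fingers.

Call:
carry_out:
  plan:
    - [[0.7, 0, 0.002, 0, 0], [0.7, 0, 0, 0, 0], [0.7, 0, 0, 0, 0], [0.7, -0.015, 0, 0, 0], [0.7, -0.025, 0, 0, 0], [0.3, 0, 0.02, 0, 0], [0, 0, 0.02, 0, 0], [0, 0, 0, 0, 0], [0, 0, 0, 0, 0], [0, 0, 0, 0, 0], [0, 0, 0, 0, 0], [0, 0, 0, 0, 0]]

```text
time: 16.3
ee_pos: [499.9, -79.2, 49.5]
orientation: [-0.056, 0.705, 0.056, 0.705]
force: [0.4, -0.7, -0.8]
gripper_width: 17.2
```

```bash
python3 - <<'E'
from h import *
move([506.3,-117.7,10],[0.156,-0.988])
p=snap('wrist'); s=snap('scene')
out=np.zeros((600,640,3),np.uint8); out[:400]=p['pixels']; out[400:]=cv2.resize(s['pixels'][95:170,170:410],(640,200),interpolation=cv2.INTER_CUBIC); cv2.imwrite('pics/w4.png',out)
E
```

```text
pos [499.9 -79.2  49.5] axes x [-0. -0. -1.] y [-0.159  0.987 -0.   ] z [ 0.987  0.159 -0.   ] F [ 0.4 -0.7 -0.8] w 17.2 t 16.3
shift now [ 39.5 -39.    0.2] spin 0.17
```

View pics/w4.png

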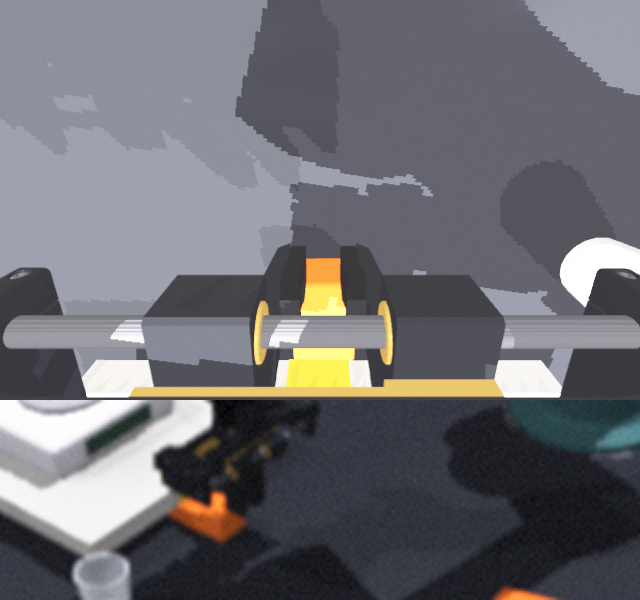

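The wedge lies released and square under the slab at the mark; hand raised behind it, fingers closing. Lower behind the block and approach.

Call:
carry_out:
  plan:
    - [[0, 0, 0, 0, 0], [0, 0.015, 0, 0, 0], [0, 0.015, 0, 0, 0], [0, 0.008, 0, 0, 0], [0, 0, -0.006, 0, 0], [0, 0, -0.004, 0, 0], [0, 0, 0, 0, 0], [0, 0, 0, 0, 0]]

```text
time: 17.07
ee_pos: [502.4, -89.0, 12.6]
orientation: [-0.057, 0.704, 0.056, 0.705]
force: [-0.5, -0.3, 1.2]
gripper_width: 0.4
```

Call:
carry_out:
  plan:
    - [[0, 0, -0.002, 0, 0], [0, 0, 0, 0, 0], [0, 0, 0, 0, 0]]

```text
time: 17.32
ee_pos: [502.1, -90.5, 12.1]
orientation: [-0.057, 0.705, 0.056, 0.705]
force: [-0.6, 0.6, 0.0]
gripper_width: 0.5
```

Call:
carry_out:
  plan:
    - [[0, 0, -0.0015, 0, 0], [0, 0, 0, 0, 0], [0, 0, 0, 0, 0]]

```text
time: 17.57
ee_pos: [502.1, -91.2, 12.0]
orientation: [-0.056, 0.705, 0.057, 0.705]
force: [-0.2, 4.8, 3.6]
gripper_width: 0.8
```

Call:
carry_out:
  plan:
    - [[0, 0, -0.0015, 0, 0], [0, 0, 0, 0, 0], [0, 0, 0, 0, 0]]

```text
time: 17.82
ee_pos: [502.1, -91.5, 12.0]
orientation: [-0.055, 0.705, 0.057, 0.705]
force: [-1.1, 10.0, 5.3]
gripper_width: 0.3
```

Call:
carry_out:
  plan:
    - [[0, -0.001, -0.0005, 0, 0], [0, 0, 0, 0, 0], [0, 0, 0, 0, 0]]

```text
time: 18.07
ee_pos: [501.5, -92.0, 12.1]
orientation: [-0.056, 0.705, 0.057, 0.704]
force: [0.1, 9.0, 0.1]
gripper_width: 0.3
```

Call:
carry_out:
  plan:
    - [[0, -0.0002, -0.0008, 0, 0], [0, 0, 0, 0, 0], [0, 0, 0, 0, 0]]

```text
time: 18.32
ee_pos: [501.4, -92.5, 12.1]
orientation: [-0.055, 0.705, 0.058, 0.704]
force: [0.5, 10.4, 0.0]
gripper_width: 0.6
```

Call:
carry_out:
  plan:
    - [[0, -0.0002, -0.0008, 0, 0], [0, 0, 0, 0, 0], [0, 0, 0, 0, 0]]

```text
time: 18.57
ee_pos: [501.3, -93.0, 12.1]
orientation: [-0.055, 0.706, 0.058, 0.704]
force: [1.0, 11.9, -0.9]
gripper_width: 0.2
```

Call:
carry_out:
  plan:
    - [[0, 0, -0.0008, 0, 0], [0, 0, 0, 0, 0], [0, 0, 0, 0, 0]]

```text
time: 18.82
ee_pos: [501.3, -93.3, 12.1]
orientation: [-0.055, 0.706, 0.058, 0.704]
force: [-0.3, 13.6, -0.7]
gripper_width: 0.6
```

Call:
carry_out:
  plan:
    - [[0, 0, -0.0003, 0, 0], [0, 0, 0, 0, 0], [0, 0, 0, 0, 0], [0, 0, 0, 0, 0]]

```text
time: 19.15
ee_pos: [501.3, -93.3, 12.1]
orientation: [-0.055, 0.706, 0.058, 0.704]
force: [0.0, 13.9, 0.8]
gripper_width: 0.6
```

About 14 N, and the tool stands still: jammed. Back off, rise, and check.

Call:
carry_out:
  plan:
    - [[0, 0, 0.002, 0, 0], [0, 0, 0.004, 0, 0], [0, 0, 0.015, 0, 0], [0, 0, 0.02, 0, 0], [0, -0.03, 0.02, 0, 0], [0, -0.04, 0.01, 0, 0], [0, -0.04, 0.01, 0, 0], [0, -0.02, 0.02, 0, 0], [0, 0, 0.02, 0, 0], [0, 0, 0.02, 0, 0], [0, 0, 0, 0, 0], [0, 0, 0, 0, 0]]

```text
time: 20.15
ee_pos: [480.3, 42.9, 143.3]
orientation: [-0.058, 0.705, 0.057, 0.705]
force: [-0.9, -0.3, 0.1]
gripper_width: 0.2
```

```bash
python3 - <<'E'
from h import *
o=manip.get_obs(); print(o['time'],o['ee_pos'].round(),o['force'].round(1))
q=snap('top'); s=snap('scene')
out=np.zeros((600,800,3),np.uint8)
out[:300]=cv2.resize(s['pixels'][95:170,170:370],(800,300),interpolation=cv2.INTER_CUBIC); out[300:]=cv2.resize(q['pixels'][165:240,360:560],(800,300),interpolation=cv2.INTER_CUBIC); cv2.imwrite('pics/s5.png',out)
for n,c in (('t',q),('s',s)):
    m=cv2.inRange(cv2.cvtColor(c['pixels'],cv2.COLOR_BGR2HSV),(3,150,60),(19,255,255)); k,l,st,ce=cv2.connectedComponentsWithStats(m)
    for i in range(1,k):
        if st[i,4]>40:
            X=ray(c,ce[i][::-1],30)
            if X[1]<60: print(n,st[i],X.round(1),'u',(X[:2]@[.988,.156]).round(1),cv2.minAreaRect(np.array([ray(c,v,28)[:2] for v in np.argwhere(l==i)],np.float32)))
    for t in ('amber_jar_mid','beaker_mid','carton_mid'): print(n,t,[(np.round(d['centre']).tolist(),round(d['confidence'],2)) for d in finder.recognise(c,t)][:1])
E
```

```text
20.15 [480.  43. 143.] [-0.9 -0.3  0.1]
t [431 199  22  16 257] [ 507.1 -131.7   30. ] u 480.5 ((508.0321350097656, -131.47381591796875), (40.62882995605469, 62.31797790527344), 8.95537281036377)
t amber_jar_mid [([132.0, 312.0], 0.73)]
t beaker_mid []
t carton_mid [([198.0, 253.0], 0.73)]
s [321   0  56  31 693] [-342.9 -533.9   30. ] u -422.0 ((-318.22821044921875, -542.6193237304688), (300.8905029296875, 239.29786682128906), 34.21297836303711)
s [233 127  28  21 370] [ 518.3 -118.3   30. ] u 493.6 ((514.2509765625, -120.08448791503906), (72.34896850585938, 85.61833953857422), 9.731724739074707)
s [ 42 164  36  55 264] [1023.  -254.5   30. ] u 971.0 ((1017.3563232421875, -279.79425048828125), (258.5865783691406, 25.813528060913086), 84.27173614501953)
s [ 72 211  17  24 131] [1035.5 -118.6   30. ] u 1004.5 ((1035.333740234375, -127.72308349609375), (83.78559112548828, 21.9852237701416), 82.62673950195312)
s amber_jar_mid [([246.0, 271.0], 0.62)]
s beaker_mid [([165.0, 209.0], 0.91)]
s carton_mid [([240.0, 384.0], 0.9)]
```

View pics/s5.png

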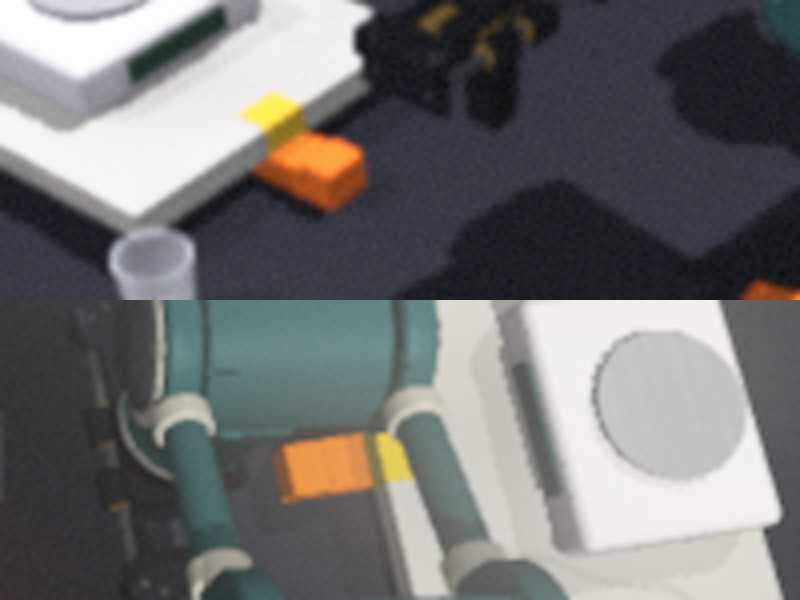

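The wedge sits square and flat at the mark (angle 8.96° against the edge's 8.97°, u 480.5 against 480.4), with about 60 mm showing. The jar, beaker and carton haven't moved, and the hand is clear.

```bash
python3 -c "
from h import *
print(manip.finish_job())"
```

```text
the job is handed in; nothing more can be done
None
```

I jammed the smallest of the three orange wedges under the slab at the yellow mark, let go of it, and handed the job in at about 20 s. `finish_job()` reports no verdict, so success rests on my own checks.

**What I did:** I gripped the wedge by its block, set it flat on the bench in front of the mark, and slid it in until the slab touched it. I then let go and pushed it home from behind with shut fingers. At 13.9 N with almost no vertical load, the tool stood still over the last 1/3 s.

**Last checks:**
- **Placement:** the wedge is square to the edge within about 0.1°. It is within about 1 mm of the mark's middle sideways, with the thin end roughly 88 mm in.
- **Other objects:** the jar and carton showed no shift in either view, nor the beaker in the scene view. The network missed the beaker in the last top view.
- **Robot:** it is clear of everything, and the wrist force reads about zero.

**Less sure:**
- **Pressing force:** I could not measure the force on the slab. From 13.9 N and the given 1.1–1.5 ratio it should be about 9–13 N.
- **Downward load:** while I was still holding the wedge, the hand also pressed down on it with up to about 8 N. I released it for that reason, so those readings were not used for the final push.

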